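Count two red tester tins into the carry tray

ROBOT

A 6-joint arm with a two-finger parallel gripper is mounted at the origin on the work surface. World frame = base frame: x ahead of the robot, y to its left, z up, the work surface at z = 0. Lengths are in m, angles in degrees, forces in N, time in s.
With the tool pointing down it reaches from about 0.35 to 0.875 m from the base axis. Payload 4.2 kg.
Tool frame: the origin (TCP) lies midway between the tips of the shut fingers; the grasp point (between the pads) lies 19 mm behind it; z points along the fingers, y is the line along which they close (so a half turn about z gives the same grasp; the last joint's range is limited). The gripper opens to 87 mm and grips with 3 to 60 N. Pads are 19 mm wide; open, the fingers measure 117 mm over their backs; the gripper's body (75 mm by 190 mm) begins 51 mm behind the grasp point.
Start: joints at [89.588, 22.042, 0.453, 0, -68.411, -14.817], TCP at [0.164, 0.603, 0.223] pointing down, gripper open.
Joint ranges: [-179.83, 179.83], [-69.29, 118.12], [-61.27, 80.66], [-181.25, 117.63], [-171.15, -9.14], [-177.46, 177.46]. Speed limits (degrees/s): [159.86, 159.86, 180, 180, 180, 180].

INTERFACE

Orientations are given as [roll, pitch, yaw] about the fixed x, y, z axes, in that order (R = Rz(yaw) Ry(pitch) Rx(roll)).
In Python, from workcell import env gives the robot as it stands. The module is installed in compiled form; this text tells all that it offers. Calls block until the motion is done:
- env.goto(position, orientation): joint-space move of the TCP to a pose.
- env.move_straight(position, rotation=None, rate=0.15, force_limit=None): straight line of the TCP; rotation=None keeps the orientation; rate is the mean speed in m/s. With force_limit (N) it stops when the force on the tool has changed by that much, and returns True; else False.
- env.set_joints(angles): joint-space move.
- env.gripper_to(opening, grasp_force=None): opening from 0.0 (shut) to 1.0 (fully open); grasp_force is the grip in N (None keeps the last); returns when the fingers have stopped.
- env.dwell(seconds).
- env.inverse_kinematics(position, orientation): joint angles nearest the present ones, or None.
- env.read_state(): the state.
- env.grab_frame(name): name is "side" or "top"; returns a dict with "image" (480x640x3 uint8, blue, green, red), "fx", "fy", "cx", "cy" (pixels), "D" ([k1, k2, p1, p2, k3] as OpenCV has them; the pictures are not rectified), "position" and "orientation" of the camera in the world. Camera axes: x right, y up, looking along -z (the intrinsics and any distortion apply to the point x, -y, -z); pixel columns grow to the right and rows downward; lengths in m; the calibration is good to about 2 mm. A picture is of the moment at which its call begins. There is no depth.
A pose or a line that the arm cannot do raises env.Unreachable and nothing moves.
- env.close_job(): hands the job in; it is judged then, once.
Trained networks look in a picture, given as the dict that the camera call returned (one of the last four; its "shot" number tells which), for a name from the list of things; names that differ only in an ending like _2 or _b are one class to them, and where a whole thing is asked for, a point or a joint stands for the part that bears it (a point fixed in the world has none). Each returns a list of dicts, best first, with "score" (0 to 1); they miss things now and then, are a little off and sometimes report something else, mostly with a low value. They report only what shows in the picture. A call takes as long as a camera call. They do not tell look-alikes from the thing itself.
- env.search_frame(picture, thing): "xyz" ([x, y, z] in m, in world coordinates, good to about 4 mm: the middle of the surface that is visible of it).
- env.trace(picture, thing): "mask" (480x640 bool, what is visible of it).
The state is a dict: "clock": time; "joint_positions": joint angles; "qvel": joint speeds; "joint_torque": joint torques, N m; "position": TCP position; "tool_rot": TCP orientation; "force": force on the tool from outside, world axes, zero at the start; "wrist_torque": the same for the moment, N m; "opening": opening from 0.0 (shut) to 1.0 (fully open); "finger_force": force on a finger pad.
Only numpy, scipy, OpenCV 4.12 (cv2) and the standard library are available. Lean on these libraries where they do the work, as an engineer would, in place of code of your own. Each camera call takes 0.05 s, during which the arm holds its last target. There are 200 camera calls.

TASK

Count out two of the three small red paint tins into the black carry tray: set both down upright on the tray's floor, without dropping them. Leave the third red tin standing where it is.

Things in the scene. Friction and masses are not known exactly. Their poses are not given: they have to be found in the camera images.
- red1_c (a point): One of three alike: small round paint tester tin, all red with thin bright steel rims, standing upright: diameter 54 mm (56 over the thin rims, which do not collide), height 62 mm, about 0.2 kg, rigid. This point is its centre, half-way up (31 mm above its underside); z is its axis, up. The three red tins stand on the bench mixed with blue, white and green tins of the same size, in two rows of three, all at least 110 mm apart centre to centre. Any two of the red ones will do.
- red2_c (a point): Another, alike: small round paint tester tin, all red with thin bright steel rims, standing upright: diameter 54 mm (56 over the thin rims, which do not collide), height 62 mm, about 0.2 kg, rigid. This point is its centre, half-way up (31 mm above its underside); z is its axis, up. 
- red3_c (a point): The third, alike: small round paint tester tin, all red with thin bright steel rims, standing upright: diameter 54 mm (56 over the thin rims, which do not collide), height 62 mm, about 0.2 kg, rigid. This point is its centre, half-way up (31 mm above its underside); z is its axis, up. 
- tray: Empty black plastic open carry tray lying loose on the bench, about 0.7 kg: outside 280 mm along its x, 180 mm along its y, 30 mm high; walls and floor 5 mm thick, so inside it is 270 x 170 mm with its floor 5 mm above the bench. Origin at the centre of its underside; z up.
Mind the look-alikes: they are no part of the job. What is shaped like the part that bears red2_c but purple or yellow is not meant.

How it is judged (in metres and radians):
At the end, for the whole second after the job is handed in: Exactly two red tins stand on the tray's floor, within its walls, tilted less than 10 degrees; the third red tin stands upright (within 10 degrees) less than 30 mm from where it began; all three are at rest (under 0.03 m/s) (((angle between each of red1_c, red2_c, red3_c's own z axis and vertical below 0.17 rad and linear speed of each of red1, red2, red3 below 0.03 m/s and distance of red1_c from where it was at the start of the episode below 0.03 m and x of red2_c in the frame of tray between -0.13 and 0.13 m and y of red2_c in the frame of tray between -0.08 and 0.08 m and z of red2_c in the frame of tray between 0.02 and 0.046 m and x of red3_c in the frame of tray between -0.13 and 0.13 m and y of red3_c in the frame of tray between -0.08 and 0.08 m and z of red3_c in the frame of tray between 0.02 and 0.046 m) or (x of red1_c in the frame of tray between -0.13 and 0.13 m and y of red1_c in the frame of tray between -0.08 and 0.08 m and z of red1_c in the frame of tray between 0.02 and 0.046 m and angle between each of red1_c, red2_c, red3_c's own z axis and vertical below 0.17 rad and linear speed of each of red1, red2, red3 below 0.03 m/s and distance of red2_c from where it was at the start of the episode below 0.03 m and x of red3_c in the frame of tray between -0.13 and 0.13 m and y of red3_c in the frame of tray between -0.08 and 0.08 m and z of red3_c in the frame of tray between 0.02 and 0.046 m) or (x of red1_c in the frame of tray between -0.13 and 0.13 m and y of red1_c in the frame of tray between -0.08 and 0.08 m and z of red1_c in the frame of tray between 0.02 and 0.046 m and angle between each of red1_c, red2_c, red3_c's own z axis and vertical below 0.17 rad and linear speed of each of red1, red2, red3 below 0.03 m/s and x of red2_c in the frame of tray between -0.13 and 0.13 m and y of red2_c in the frame of tray between -0.08 and 0.08 m and z of red2_c in the frame of tray between 0.02 and 0.046 m and distance of red3_c from where it was at the start of the episode below 0.03 m))); the robot touches nothing.
It fails at once if a red tin is dropped or slammed into the tray: it moves faster than 0.9 m/s within 30 mm of standing on the tray's floor (a free fall of more than about 40 mm) ((horizontal distance between red1_c and tray below 0.16 m and z of red1_c in the frame of tray below 0.066 m and linear speed of red1 above 0.9 m/s) or (horizontal distance between red2_c and tray below 0.16 m and z of red2_c in the frame of tray below 0.066 m and linear speed of red2 above 0.9 m/s) or (horizontal distance between red3_c and tray below 0.16 m and z of red3_c in the frame of tray below 0.066 m and linear speed of red3 above 0.9 m/s)).
It also fails if it takes over 61 s, if anything falls off the work surface, if the arm or the gripper's body presses on something with over 40 N, if the wrist force passes 120 N, or if a joint passes its speed limit or range.

## Working session

There is one attempt and no reset: what is moved stays moved. The work goes in short steps, each a Python script; the robot and the scene stay as the last script left them, time stands still between calls to the robot, and variables do not carry over. Pictures are saved under pics/ and viewed, at most 10 in all, crops included, and the job is handed in when it is done.

```bash
mkdir -p pics
python3 - <<'E'
from workcell import env
import cv2,numpy as np
s=env.read_state();print(s['clock'],s['position'],s['tool_rot'],s['opening'])
for n in("top","side"):
    f=env.grab_frame(n);cv2.imwrite(f"pics/{n}0.png",f["image"])
    print(n,f["position"],f["orientation"],f["fx"],f["D"])
    for t in("red1_c","tray"):
        for d in env.search_frame(f,t):
            m=f;print(t,np.round(d["xyz"],3),round(d["score"],2))
        for d in env.trace(f,t):
            ys,xs=np.nonzero(d["mask"]);print(' mask',round(d["score"],2),xs.mean().round(),ys.mean().round(),len(xs),f["image"][d["mask"]].mean(0).round(), xs.min(),xs.max(),ys.min(),ys.max())
E
```

```text
0.0 [0.1640056  0.60245454 0.22141867] [ 1.79870168e+02 -6.02913396e-03 -1.52413303e+01] 1.002495929752288
top [0.49552956 0.00157615 0.81672381] [  5.71267006   1.18652352 -90.44382361] 473.6448092324216 [-0.04247814  0.          0.          0.          0.        ]
red1_c [0.595 0.15  0.061] 0.84
 mask 0.89 236.0 230.0 1121 [ 57.  66. 126.] 217 255 210 248
tray [ 0.485 -0.316  0.007] 0.87
 mask 0.81 514.0 293.0 18950 [26. 31. 38.] 438 591 198 387
side [0.51595574 0.97446647 0.71215671] [ 5.63153129e+01  3.85167560e-03 -1.77645812e+02] 615.0026575040532 [-0.02253697  0.          0.          0.          0.        ]
red1_c [0.596 0.172 0.051] 0.77
red1_c [0.458 0.042 0.049] 0.42
 mask 0.64 297.0 308.0 1408 [ 37.  42. 120.] 281 313 284 332
tray [ 0.482 -0.316  0.004] 0.89
 mask 0.78 357.0 190.0 5731 [19. 19. 21.] 293 426 163 219
```

View pics/top0.png

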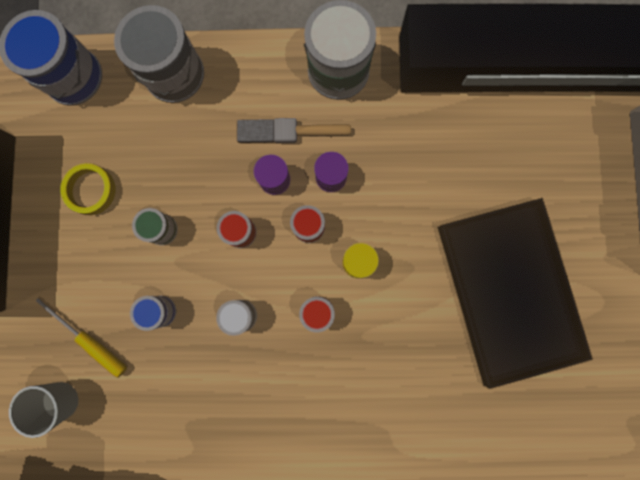

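View pics/side0.png

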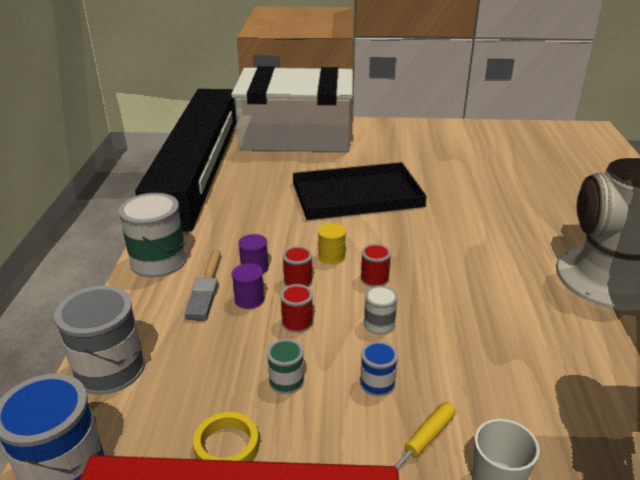

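The pictures show the red tins in the top view at (235,228), (307,223) and (317,314). The purple (271,174), (331,171) and yellow (361,260) look-alikes, and the green, blue and white tins, don't match: only these three are all red with bright steel rims. I'll take (317,314) and (307,223) and leave (235,228) standing.

```bash
cat > h.py <<'E'
from workcell import env
import cv2,numpy as np
from scipy.spatial.transform import Rotation as R
from scipy.optimize import least_squares
def cam(f):
    Rc=R.from_euler('xyz',f["orientation"],degrees=True).as_matrix()@np.diag([1,-1,-1.])
    K=np.array([[f["fx"],0,f["cx"]],[0,f["fy"],f["cy"]],[0,0,1]])
    return Rc,np.array(f["position"]),K,np.array(f["D"])
def proj(f,P):
    Rc,p,K,D=cam(f); r=cv2.Rodrigues(Rc.T)[0]
    return cv2.projectPoints(np.array(P,float).reshape(-1,3),r,-Rc.T@p,K,D)[0].reshape(-1,2)
def ray(f,uv,z):
    Rc,p,K,D=cam(f)
    d=cv2.undistortPoints(np.array(uv,float).reshape(-1,1,2),K,D).reshape(-1,2)
    d=np.c_[d,np.ones(len(d))]@Rc.T
    return p+d*((z-p[2])/d[:,2])[:,None]
def hull(f,xy,z0):
    a=np.linspace(0,2*np.pi,40);c=np.c_[xy[0]+.027*np.cos(a),xy[1]+.027*np.sin(a)]
    P=np.r_[np.c_[c,0*a+z0],np.c_[c,0*a+z0+.062]]
    return cv2.convexHull(proj(f,P).astype(np.float32)).reshape(-1,2)
def reds(f,z0=0.,minA=300,maxA=4000):
    h=cv2.cvtColor(f["image"],cv2.COLOR_BGR2HSV)
    m=(((h[...,0]<6)|(h[...,0]>172))&(h[...,1]>150)&(h[...,2]>35)).astype(np.uint8)
    m=cv2.morphologyEx(m,cv2.MORPH_CLOSE,np.ones((7,7)))
    n,l,st,c=cv2.connectedComponentsWithStats(m); out=[]
    for i in range(1,n):
        x,y,w,hh,A=st[i]
        if not minA<A<maxA: continue
        bb=np.array([x,x+w-1,y,y+hh-1])
        def g(q):
            H=hull(f,q,z0);mu=cv2.moments(H);return [mu['m10']/mu['m00']-c[i][0],mu['m01']/mu['m00']-c[i][1]]
        q=least_squares(g,ray(f,c[i],z0+.031)[0,:2]).x;H=hull(f,q,z0)
        out.append((q,c[i],A,cv2.contourArea(H),bb,np.r_[H[:,0].min(),H[:,0].max(),H[:,1].min(),H[:,1].max()]))
    return out
def tray(f):
    m=max(env.trace(f,"tray"),key=lambda d:d["score"])["mask"].astype(np.uint8)
    c=max(cv2.findContours(m,0,2)[0],key=cv2.contourArea).reshape(-1,2)
    w=ray(f,c,.03)[:,:2].astype(np.float32)
    (x,y),(a,b),t=cv2.minAreaRect(w)
    if a<b:t+=90
    return np.array([x,y]),sorted([a,b]),t
E
python3 - <<'E'
from h import *
np.set_printoptions(precision=3,suppress=True)
for n in("top","side"):
    f=env.grab_frame(n)
    for o in reds(f):print(n,*o)
    print(tray(f))
    if n=="top":cv2.imwrite("pics/crop.png",cv2.resize(f["image"][150:350,200:400],(600,600),interpolation=cv2.INTER_CUBIC))
E
```

```text
top [0.607 0.036] [306.84 221.84] 545 988.3560472365934 [294 320 209 235] [289.518 323.415 203.411 240.548]
top [0.6   0.159] [233.278 227.376] 532 1082.0302075636573 [221 246 215 240] [213.73  252.976 208.872 245.513]
top [0.457 0.021] [316.334 314.072] 572 936.8007594933733 [303 329 301 327] [299.142 333.295 296.508 331.5  ]
(array([ 0.489, -0.305]), [0.19323740899562836, 0.2816570997238159], 14.523755073547363)
side [0.456 0.022] [375.241 265.267] 938 1128.1664445835631 [362 389 246 284] [360.416 390.463 243.872 286.989]
side [0.599 0.104] [296.93 289.81] 2103 1257.5043260385282 [281 312 248 330] [281.269 312.15  267.094 312.891]
(array([ 0.487, -0.285]), [0.22656017541885376, 0.286579430103302], 13.984725952148438)
```

View pics/crop.png

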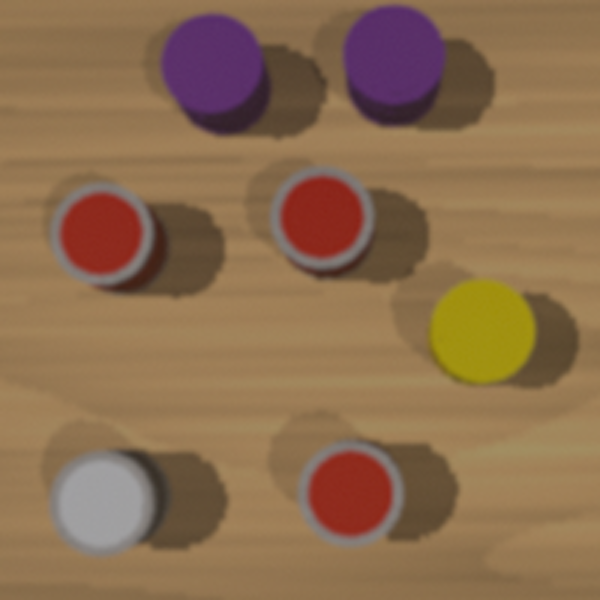

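The crop shows three all-red, steel-rimmed tins. Only the lids were segmented, so I cast each lid centroid onto z = 0.062. The first pick is the tin at (317,314).

```bash
cat >> h.py <<'E'
YAW=14.5; T=np.array([.487,-.312])
def slot(s):
    a=np.radians(YAW);return T+s*np.array([np.cos(a),np.sin(a)])
def pick(xy,s):
    o=[180,0,YAW];env.gripper_to(.85,20)
    env.goto([*xy,.16],o);env.move_straight([*xy,.020],rate=.12)
    env.gripper_to(0.,20);st=env.read_state();print('grip',st['opening'],st['finger_force'],st['position'])
    env.move_straight([*xy,.17],rate=.15)
    st=env.read_state();print('lift',st['opening'],st['finger_force'],st['force'])
    p=slot(s);env.move_straight([*p,.17],rate=.2)
    env.move_straight([*p,.045],rate=.12)
    print('touch',env.move_straight([*p,.021],rate=.02,force_limit=5),env.read_state()['position'])
    env.gripper_to(.8);env.dwell(.2)
    env.move_straight([*p,.17],rate=.15)
    print(env.read_state()['clock'])
E
python3 - <<'E'
from h import *
f=env.grab_frame("top")
P=[ray(f,o[1],.062)[0,:2] for o in reds(f)];print(P)
a=min(P,key=lambda p:p[0]);pick(a,-.065)
f=env.grab_frame("top");cv2.imwrite("pics/t1.png",f["image"]);print([(o[1],ray(f,o[1],.062)[0,:2]) for o in reds(f)])
E
```

```text
[array([0.60421663, 0.03536958]), array([0.59656175, 0.1543377 ]), array([0.45712456, 0.02121635])]
grip 0.6172539772027911 20.00005245907232 [0.45725821 0.02124984 0.02027232]
lift 0.6146311679938159 19.99993914971128 [-0.07100754  0.17636436 -1.32930979]
touch True [ 0.42392209 -0.32821872  0.02529301]
12.6
[(array([306.88644689, 221.87362637]), array([0.60420093, 0.03536899])), (array([233.27819549, 227.37593985]), array([0.59655031, 0.15441092]))]
```

View pics/t1.png

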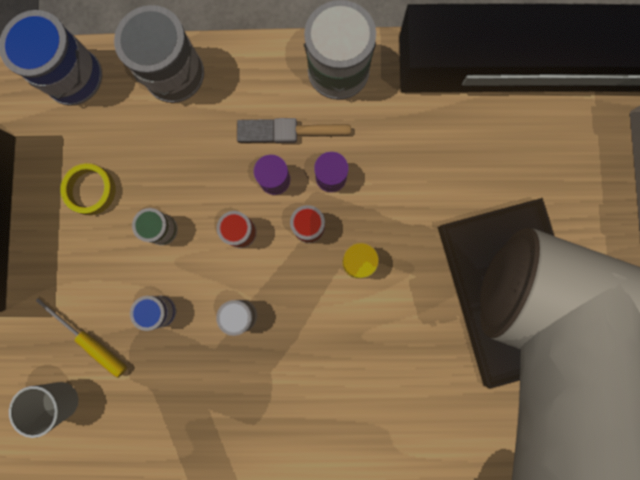

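The first tin touched down at the tray-floor height (TCP z 25.3 mm). The arm hides it in this view, but the tray hasn't moved and the other two reds at (307,222) and (233,227) are undisturbed. Next is the second tin at (307,222).

Run:
```python
from h import *
pick(np.array([.6042,.0354]),.065)
env.goto([.35,.25,.3],[180,0,YAW]);env.dwell(.5)
for n in("top","side"):
    f=env.grab_frame(n)
    cv2.imwrite(f"pics/{n}2.png",f["image"])
    for o in reds(f,minA=150):
        w=ray(f,o[1],.067 if n=="top" else .036)[0,:2];a=np.radians(YAW);d=w-T
        print(n,o[1],w,'tray',d@[np.cos(a),np.sin(a)],d@[-np.sin(a),np.cos(a)])
```

```text
grip 0.6167020383567957 20.00002637738362 [0.60432842 0.03543755 0.02033726]
lift 0.6193298773997966 19.999960272107273 [-0.1106472   0.65539427 -1.26479027]
touch True [ 0.54976851 -0.2956812   0.02532122]
23.4
top [233.27819549 227.37593985] [0.59588105 0.1533984 ] tray 0.2219393876549967 0.4233127279445842
top [507.69920319 254.86653386] [ 0.5475208  -0.28288302] tray 0.06588338108713035 0.013036338447276946
top [530.99270073 331.72354015] [ 0.42675385 -0.31427876] tray -0.058897723130974175 0.012878252610928063
side [384.85516179 177.71186441] [ 0.42333847 -0.32745726] tray -0.06550394739503404 0.0009746677067108024
side [331.37269939 183.3190184 ] [ 0.54892385 -0.2941341 ] tray 0.06442469339038875 0.0017923377327829374
side [296.52486679 308.43783304] [0.59500986 0.16176187] tray 0.2231899934884995 0.4316279267951171
```

View pics/top2.png

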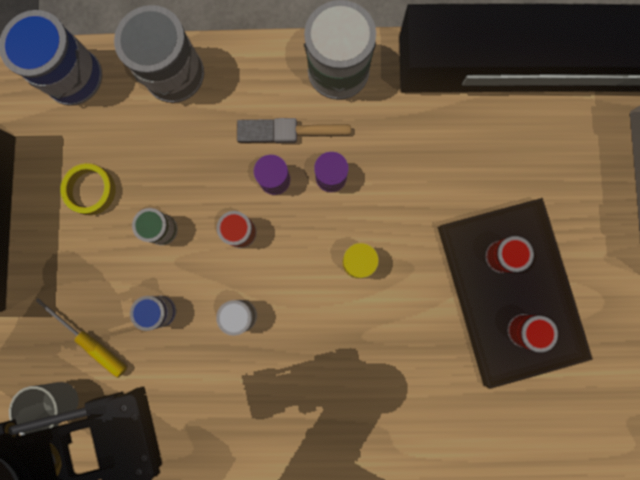

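View pics/side2.png

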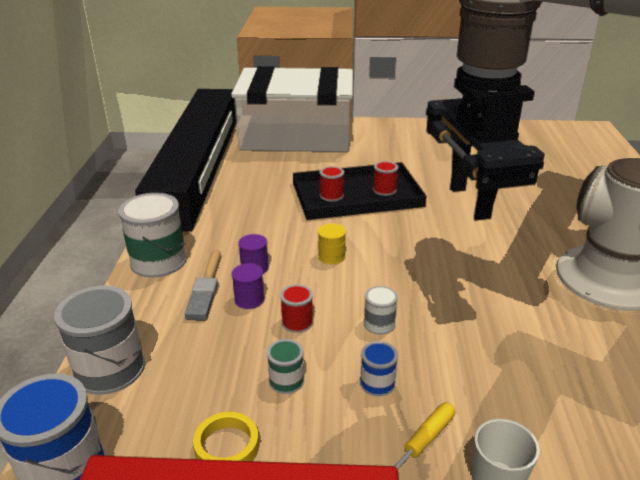

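Both tins stand upright inside the tray, at top (515,254) and (539,334) and side (331,183) and (385,178). The third red tin hasn't moved from (233,227), and the gripper is clear and touching nothing.

```bash
python3 -c "
from workcell import env
print(env.close_job())"
```

```text
the job is handed in; nothing more can be done
None
```

Two red tins are standing upright on the tray floor, the third is where it started, and the job was handed in at about 25 s on the robot's clock; the hand-in returned no verdict.

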